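# Bed the bell striker in its V saddles

## Robot

A 7-joint arm with a two-finger parallel gripper is mounted at the origin on the work surface. World frame = base frame: x ahead of the robot, y to its left, z up, the work surface at z = 0. Lengths are in m, angles in rad, forces in N, time in s.
With the tool pointing down it reaches from about 0.425 to 0.925 m from the base axis. Payload 6.8 kg.
Tool frame: the origin (TCP) lies midway between the tips of the shut fingers; the grasp point (between the pads) lies 19 mm behind it; z points along the fingers, y is the direction in which the jaws open and shut (so a half turn about z gives the same grasp; the last joint's range is limited). The gripper opens to 85 mm and grips with 20 to 120 N. Pads are 22 mm wide; open, the fingers measure 114 mm over their backs; the gripper's body (76 mm by 85 mm) begins 54 mm behind the grasp point. The pads swing forward as they close: fully open they stand 13 mm farther back than shut.
Start: joints at [-1.366, 0.477, 0.022, 1.555, -0.011, 1.109, -0.083], TCP at [0.208, 0.642, 0.231] pointing down, gripper open.
Joint ranges: [-2.96, 2.96], [-0.34, 2.1], [-1.41, 1.46], [0.24, 2.44], [-1.37, 4.51], [0.17, 1.92], [-2.96, 2.96]. Speed limits (rad/s): [2.39, 2.39, 3.14, 3.14, 3.14, 3.14, 3.14].

## Interface

Orientations are given as a unit quaternion [w, x, y, z].
In Python, from station import readout, eyes, ticket gives the robot as it stands. The module is installed in compiled form; this text tells all that it offers.
- The arm moves only by the shell command python3 -m crank 'ROWS' [FORCE]. ROWS is JSON, a list of rows, each an object of numbers: "jaw": the opening in per cent of the stroke, from 0 (shut) to 100 (fully open); "x", "y", "z": the shift along the tool's x, y, z in mm; "ax", "ay", "az": the turn, a rotation vector about the tool's x, y, z in degrees. In form: [{"jaw": .., "x": .., "y": .., "z": .., "ax": .., "ay": .., "az": ..}, ...]. A call has 1 to 12 rows; each row shifts and turns the commanded pose from where the row before left it, along the tool's axes as they then stand; what a row does not reach is not made up. A row lasts 1/8 s, in which the tool goes at most 62.5 mm and 10.7 degrees, less where a joint would pass 70% of its speed; a pose out of reach is approached as far as the arm can. A call with a gripper value outside its range is refused whole. The fingers move at their own pace and stop on an object; FORCE is the grip in N (left out, the last holds). Time passes only in rows, so rows that do not move let the fingers close. It gives the time, the measured TCP pose, the force and the opening at its end, in the units of the state.
- readout.get_obs(): the state, without advancing time (a new reading comes with each control period).
- eyes.read_camera(name): name is "side" or "top"; returns (picture, depth): 480x640x3 uint8, red, green, blue; 480x640 float32, m along the optical axis (not along the pixel's ray), 0 where there is no reading.
- eyes.calibration(name): a dict with "fx", "fy", "cx", "cy" (pixels), "k1" (the pictures are not rectified: a ray, as slopes to the right and down, at radius r is drawn at 1 + k1 r^2 times it, then the intrinsics apply), "R" (3x3) and "t" (3): a world point X has camera coordinates R X + t. Camera axes: x right, y down, z forward; pixel columns grow to the right and rows downward; lengths in m; the calibration is good to about 2 mm. A picture is of the moment at which its call begins. calibration takes no time and is no camera call.
- ticket.hand_in(): hands the job in, once; it reports no verdict.
The state is a dict: "t": time; "q": joint angles; "joint_vel": joint speeds; "joint_torque": joint torques, N m; "eef_pos": TCP position; "tool_rot": TCP orientation; "contact_force": force on the tool from outside, world axes, zero at the start; "torque": the same for the moment, N m; "gripper_width": opening from 0.0 (shut) to 1.0 (fully open).
Only numpy, scipy, OpenCV 4.12 (cv2) and the standard library are available. Lean on these libraries where they do the work, as an engineer would, in place of code of your own. Each camera call takes 0.05 s, during which the arm holds its last target. There are 200 camera calls.

## Task

The bell striker has been left lying on the flat front rest of its wooden cradle. Without picking it up, first roll it over the edge so that it lies in the two V saddles, then nudge its overhanging end gently lengthwise until both brass necks drop into the Vs and it sits low, level and locked; once you feel it stop, do not push on, for the cradle stands loose and must not be shoved along the shelf. Leave the elephant, cup, bell and vase where they stand.

Things in the scene. Friction and masses are not known exactly. Their poses are not given: they have to be found in the camera images.
- striker: Turned baton 200 mm long, 0.1 to 0.19 kg. y is its long axis, origin mid-length on the axis; it rolls, so x and z mean nothing. Dark middle 30 mm thick, y -44.5 to 44.5 mm; red ends 30 mm thick from 59.5 to 100 mm. Starts on the cradle's front rest, axis 77 mm above the cradle's underside, along cradle y within 0.05 rad, shifted 26 to 30 mm to cradle +y.
- striker_neck (a point): Middle (y = +52 mm) of one of the striker's two brass-coloured necks, on its axis; the other is at y = -52 mm. Each neck is 18 mm thick and 15 mm long, with square shoulders.
- cradle: Loose cradle, 1.45 kg in all, slides on the shelf at about 7 to 10 N. Origin at its underside, front (robot's side) is -x. Steel base x -57 to 60, y -78 to 78, 12 mm thick, carrying a pale saddle carriage clamped anywhere up to 10 mm either way along y (not measured: see or feel it). Carriage: two cheeks 12 mm thick, centres 104 mm apart; between them a floor 19 mm high.
- rest_edge (a point): On the cradle at x = 0, y = 0, height 62 mm: rear edge of the cheeks' flat front rest. Cheek top along cradle x: front horn x -57 to -45 mm, 72 mm high; flat rest x -45 to 0, 62 mm high; then a V, down at 45 degrees to its bottom (x = 20, height 42 mm) and up at 45 degrees to the back horn (x = 50, height 72 mm).
- saddle_line (a point): On the cradle at x = 20, y = 0, height 54.7 mm, axes as the cradle's: the seated striker's axis runs through it; its mid-length then lies up to 11.5 mm either way along y, by where the carriage is. On its 30 mm parts in the Vs the axis is at 63.2 mm, 8.5 mm higher. Seated, the shoulders leave 1.5 mm play either way; pushed further they drag the cradle.
- elephant: Bystander: yellow ceramic elephant, 120 mm long, 80 mm high (the red saddle cloth on top), origin under its centre. Loose.
- cup: Bystander: glass offering cup, 68 mm wide at the rim, 75 mm high, origin under its centre. Loose.
- bell: Bystander: aluminium hand bell, 80 mm wide, 100 mm high, origin under its centre. Loose.
- vase: Bystander: steel vase, 80 mm wide, 120 mm high, origin under its centre. Loose.
There are look-alikes about, which are no part of the job. There is more than one size of the striker; the job needs the smaller. Leave any purple look-alike of the cradle alone.

How it is judged:
By the outcome, as a careful person would: the job done as asked, in the order asked, and still so for the second after the job is handed in, with the robot touching nothing.
It also fails if it takes over 42 s, if anything falls off the work surface, if the arm or the gripper's body presses on something with over 40 N, if the wrist force passes 120 N, or if a joint passes its speed limit or range.

## Working session

There is one attempt and no reset: what is moved stays moved. The work goes in short steps, Python scripts to look and compute and a shell command to move; the robot and the scene stay as the last step left them, time stands still between calls to the robot, and variables do not carry over. Pictures are saved under pics/ and viewed, about 8 in all and at most 12, crops included, and the job is handed in when it is done.

```bash
mkdir -p pics
cat > h.py <<'E'
import numpy as np, cv2
from station import readout, eyes, ticket
def snap(name,fn=None):
    p,d=eyes.read_camera(name)
    if fn: cv2.imwrite('pics/'+fn,p[:,:,::-1])
    return p,d
def world(name,d):
    c=eyes.calibration(name); K=np.array([[c['fx'],0,c['cx']],[0,c['fy'],c['cy']],[0,0,1]])
    v,u=np.mgrid[0:480,0:640]
    pts=cv2.undistortPoints(np.stack([u,v],-1).reshape(-1,1,2).astype(float),K,np.array([c['k1'],0,0,0,0.])).reshape(480,640,2)
    X=np.dstack([pts*d[...,None],d])
    return (X-np.array(c['t']))@np.array(c['R'])
def pix(name,P):
    c=eyes.calibration(name); X=np.array(c['R'])@np.array(P)+np.array(c['t']); s=X[:2]/X[2]; s=s*(1+c['k1']*(s@s))
    return s*[c['fx'],c['fy']]+[c['cx'],c['cy']]
E
python3 - <<'E'
from h import *
for n in('top','side'):
    p,d=snap(n,n+'1.png'); np.savez('/tmp/'+n,p=p,d=d); c=eyes.calibration(n); print(c['fx'],c['k1'],-np.array(c['R']).T@c['t'],c['R'])
o=readout.get_obs();print(o)
E
```

```text
464.82677577012373 -0.09985114568831394 [ 0.37177793 -0.00219926  1.00608676] [[ 0.00367071 -0.99991993  0.01211048]
 [-0.98907976 -0.00541471 -0.14728174]
 [ 0.14733552 -0.01143761 -0.98902044]]
516.0080287727884 0.05154499632112927 [-0.25470713 -0.77922488  0.80991747] [[ 7.12679914e-01 -7.01489335e-01  2.30392306e-04]
 [-3.87373333e-01 -3.93826718e-01 -8.33572083e-01]
 [ 5.84832661e-01  5.93980833e-01 -5.52410653e-01]]
{'t': 0.1, 'q': array([-1.36608391,  0.47770353,  0.02230651,  1.55633516, -0.01148125,
        1.10932011, -0.08307641]), 'joint_vel': array([ 1.43176302e-03, -1.83742645e-03,  5.87265449e-04, -7.89967494e-04,
       -6.67413497e-05,  1.02541053e-03,  1.53100170e-03]), 'joint_torque': array([ 3.67274435e-03, -5.97761142e+01,  1.61301412e+00, -2.81956297e+01,
        1.27311173e-02,  4.93388419e-03,  9.35953267e-06]), 'eef_pos': array([0.20755191, 0.64173896, 0.23043893]), 'tool_rot': array([-6.86012742e-05,  1.55727624e-01,  9.87799694e-01, -8.16324353e-04]), 'contact_force': array([ 0.12073836, -0.36905698, -0.08541137]), 'torque': array([-0.01862772, -0.0527099 ,  0.02167823]), 'gripper_width': 0.9969799217484133}
```

View pics/top1.png

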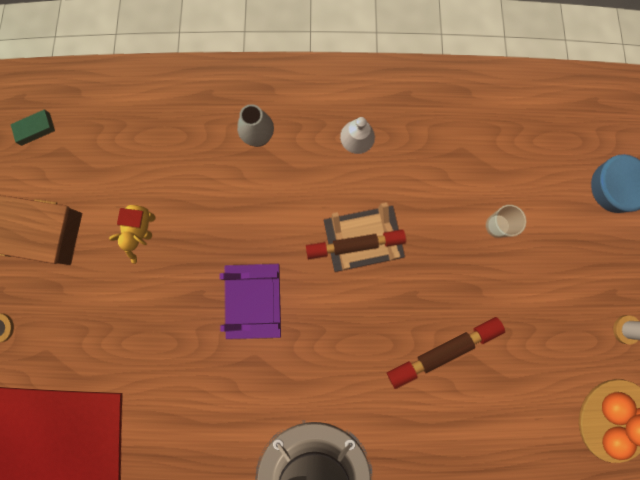

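View pics/side1.png

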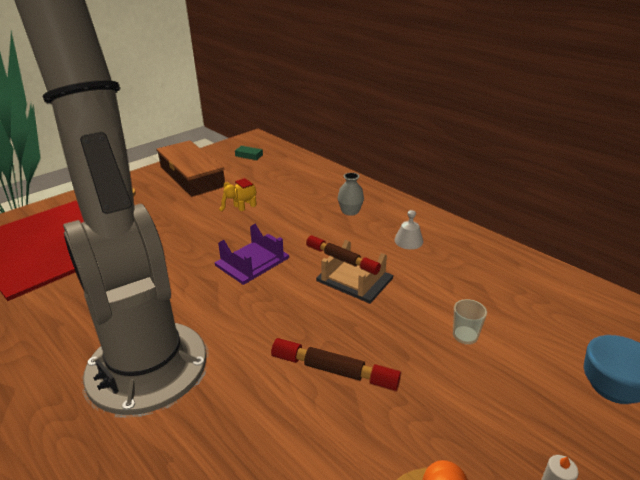

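Top view: small striker at about (356,244) lies on the pale cradle on its dark base (365,238). The larger striker at (447,352) lies on the table and the purple cradle is at (252,302); both are look-alikes. The overhanging end is the left one, (317,250), which is world +y. Next I measure and take an enlarged crop.

Run:
```python
from h import *
T=np.load('/tmp/top.npz'); p,d=T['p'],T['d']; W=world('top',d)
hsv=cv2.cvtColor(p,cv2.COLOR_RGB2HSV)
x0,x1,y0,y1=295,415,195,280
c=cv2.resize(p[y0:y1,x0:x1],None,fx=6,fy=6,interpolation=cv2.INTER_CUBIC); cv2.imwrite('pics/crop1.png',c[:,:,::-1])
roi=np.zeros((480,640),bool); roi[y0:y1,x0:x1]=1
Z=W[...,2]
# striker pts: z>0.078
m=roi&(Z>.080)&(Z<.1); P=W[m]
red=roi&(p[...,0]>90)&(p[...,1]<40)&(Z>.06)
R=W[red]; print('red n',len(R))
k=R[:,1]>R[:,1].mean(); a,b=R[k].mean(0),R[~k].mean(0); print('red ends',a,b,np.linalg.norm(a-b),'expect .1595', 'yaw of +y axis',np.arctan2(-(a-b)[0],(a-b)[1]))
u=(a-b)/np.linalg.norm(a-b); s=(R-(a+b)/2)@u; print('ext',s.min(),s.max(), 'maxz',R[:,2].max())
# base: dark grey
g=roi&(hsv[...,1]<90)&(p.max(2)<75)&(Z<.03)&(Z>.004)
Bp=W[g]; print('base n',len(Bp),np.median(Bp[:,2]))
r=cv2.minAreaRect(Bp[:,:2].astype(np.float32)*1000); print(r, cv2.boxPoints(r))
# pale cheeks by height levels
for lo,hi in((.015,.024),(.055,.066),(.067,.076)):
    mm=roi&(Z>lo)&(Z<hi)&~red&(p[...,0]>120); q=W[mm]; print(lo,len(q)); 
    if len(q)>8: r=cv2.minAreaRect(q[:,:2].astype(np.float32)*1000);print(r)
```

```text
red n 273
red ends [ 0.46567649 -0.00236057  0.08989164] [ 0.49122098 -0.16022028  0.08965207] 0.15991330897524458 expect .1595 yaw of +y axis 0.16042707404975576
ext -0.09834920554625456 0.09761958726336196 maxz 0.09534696799290934
base n 471 0.012978147153771888
((502.07733154296875, -105.66239166259766), (111.45873260498047, 150.2074432373047), 11.982918739318848) [[ 431.9693    -43.765747]
 [ 463.15533  -190.70012 ]
 [ 572.18536  -167.55904 ]
 [ 540.9993    -20.624664]]
0.015 1152
((502.3981018066406, -97.75060272216797), (114.95826721191406, 105.08479309082031), 11.807676315307617)
0.055 233
((503.4862365722656, -103.13653564453125), (117.07335662841797, 115.88118743896484), 11.91128921508789)
0.067 133
((502.2294616699219, -103.48460388183594), (113.97517395019531, 116.14742279052734), 11.87637996673584)
```

View pics/crop1.png

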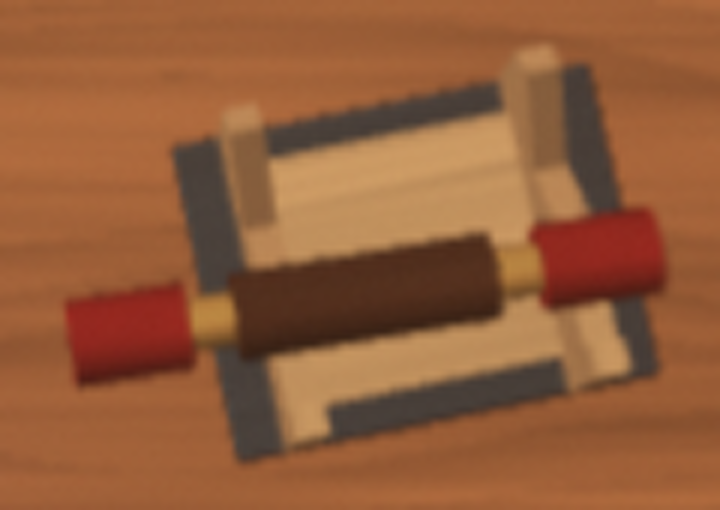

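The crop confirms the target: small striker on the pale carriage on its dark base, necks at (212,320) and (520,268), left end overhanging. Measured values:
- **Cradle:** yaw is about 11.9°, and the carriage centre at the rest edge is about (501, -104) mm.
- **Striker:** its middle is at local x about -18 mm and +26.5 mm from the carriage centre. That agrees with the given 26–30 mm and the 0.05 rad limit.

Now I approach.

```bash
python3 -m crank '[{"x":-35,"y":-30,"jaw":35},{"x":-35,"y":-30,"jaw":35},{"x":-35,"y":-30,"jaw":35},{"x":-35,"y":-30,"jaw":35},{"x":-35,"y":-30,"jaw":35},{"x":-35,"y":-30,"jaw":35},{"x":-35,"y":-30,"jaw":35},{"x":-35,"y":-30,"jaw":35},{"x":-35,"y":-30,"jaw":35},{"x":-35,"y":-30,"jaw":35},{"az":-10},{"az":-10}]'; python3 -m crank '[{"az":-9.85},{"x":0}]'
```

```text
schema error: expected keys jaw, x, y, z, ax, ay, az
schema error: expected keys jaw, x, y, z, ax, ay, az
```

```bash
python3 -m crank '[{"jaw":35,"x":-35,"y":-30,"z":0,"ax":0,"ay":0,"az":0},{"jaw":35,"x":-35,"y":-30,"z":0,"ax":0,"ay":0,"az":0},{"jaw":35,"x":-35,"y":-30,"z":0,"ax":0,"ay":0,"az":0},{"jaw":35,"x":-35,"y":-30,"z":0,"ax":0,"ay":0,"az":0},{"jaw":35,"x":-35,"y":-30,"z":0,"ax":0,"ay":0,"az":0},{"jaw":35,"x":-35,"y":-30,"z":0,"ax":0,"ay":0,"az":0},{"jaw":35,"x":-35,"y":-30,"z":0,"ax":0,"ay":0,"az":0},{"jaw":35,"x":-35,"y":-30,"z":0,"ax":0,"ay":0,"az":0},{"jaw":35,"x":-35,"y":-30,"z":0,"ax":0,"ay":0,"az":0},{"jaw":35,"x":-35,"y":-30,"z":0,"ax":0,"ay":0,"az":0},{"jaw":35,"x":0,"y":0,"z":0,"ax":0,"ay":0,"az":-10},{"jaw":35,"x":0,"y":0,"z":0,"ax":0,"ay":0,"az":-10}]'
cat >> h.py <<'E'
from scipy.spatial.transform import Rotation as Ro
Y=np.radians(11.9); C0=np.array([501.3,-103.6]); CX=np.array([np.cos(Y),np.sin(Y)]); CY=np.array([-np.sin(Y),np.cos(Y)])
def rows(local,z):
    "shift in tool axes (mm) to reach carriage-local (x,y) and height z, and az to align tool y with cradle y"
    o=readout.get_obs(); R=Ro.from_quat(np.roll(o['tool_rot'],-1)).as_matrix(); e=o['eef_pos']*1000
    t=np.r_[C0+local[0]*CX+local[1]*CY,z]; l=e[:2]-C0
    print('local now',np.round([l@CX,l@CY,e[2]],1),'shift',np.round(R.T@(t-e),1),'az',np.round(-np.degrees(np.arctan2(CY[1],CY[0])-np.arctan2(R[1,1],R[0,1])),2),'tilt',np.round(R[:,2],3),'F cradle axes',np.round([o['contact_force'][:2]@CX,o['contact_force'][:2]@CY,o['contact_force'][2]],2),'t',o['t'],'w',o['gripper_width'])
E
python3 -c "
from h import *
rows((-62,12),120)"
```

```text
t: 1.6
eef_pos: [0.4485, 0.2482, 0.231]
tool_rot: [-0.0, -0.02, 1.0, -0.0]
contact_force: [-0.8, 0.5, -0.5]
gripper_width: 0.349
local now [ 20.9 355.1 231. ] shift [  24.5 -352.1  111.1] az -9.59 tilt [-0.001 -0.    -1.   ] F cradle axes [-0.68  0.63 -0.52] t 1.6 w 0.3492305314646906
```

```bash
python3 -m crank '[{"jaw":35,"x":0,"y":0,"z":0,"ax":0,"ay":0,"az":-9.6},{"jaw":35,"x":10.4,"y":-42.9,"z":0,"ax":0,"ay":0,"az":0},{"jaw":35,"x":10.4,"y":-42.9,"z":0,"ax":0,"ay":0,"az":0},{"jaw":35,"x":10.4,"y":-42.9,"z":0,"ax":0,"ay":0,"az":0},{"jaw":35,"x":10.4,"y":-42.9,"z":0,"ax":0,"ay":0,"az":0},{"jaw":35,"x":10.4,"y":-42.9,"z":0,"ax":0,"ay":0,"az":0},{"jaw":35,"x":10.4,"y":-42.9,"z":0,"ax":0,"ay":0,"az":0},{"jaw":35,"x":10.4,"y":-42.9,"z":0,"ax":0,"ay":0,"az":0},{"jaw":35,"x":10.4,"y":-42.9,"z":0,"ax":0,"ay":0,"az":0},{"jaw":35,"x":0,"y":0,"z":40,"ax":0,"ay":0,"az":0},{"jaw":35,"x":0,"y":0,"z":40,"ax":0,"ay":0,"az":0},{"jaw":35,"x":0,"y":0,"z":30,"ax":0,"ay":0,"az":0}]'
python3 -c "
from h import *
rows((-62,12),65)
snap('side','s2.png')
p,d=snap('top'); cv2.imwrite('pics/t2.png',cv2.resize(p[170:300,270:440],None,fx=4,fy=4)[:,:,::-1])"
```

```text
t: 3.1
eef_pos: [0.4356, -0.1039, 0.1197]
tool_rot: [-0.001, -0.102, 0.995, 0.0]
contact_force: [-0.3, 0.6, 0.5]
gripper_width: 0.353
local now [-64.4  13.3 119.7] shift [-2.4 -1.3 54.7] az -0.24 tilt [-0.001 -0.    -1.   ] F cradle axes [-0.18  0.61  0.51] t 3.1 w 0.35252828928705854
```

View pics/s2.png

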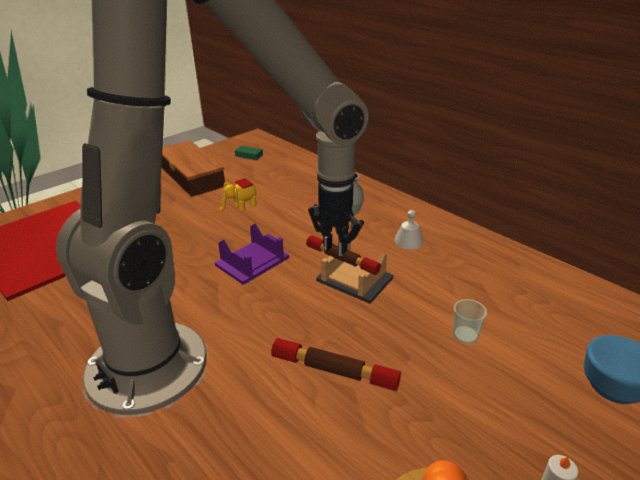

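```bash
python3 -m crank '[{"jaw":30,"x":0,"y":-3,"z":0,"ax":0,"ay":0,"az":0},{"jaw":30,"x":0,"y":0,"z":20,"ax":0,"ay":0,"az":0},{"jaw":30,"x":0,"y":0,"z":20,"ax":0,"ay":0,"az":0},{"jaw":30,"x":0,"y":0,"z":18,"ax":0,"ay":0,"az":0},{"jaw":30,"x":-6,"y":0,"z":0,"ax":0,"ay":0,"az":0},{"jaw":30,"x":-5,"y":0,"z":0,"ax":0,"ay":0,"az":0},{"jaw":30,"x":-4,"y":0,"z":0,"ax":0,"ay":0,"az":0},{"jaw":30,"x":-3,"y":0,"z":0,"ax":0,"ay":0,"az":0},{"jaw":30,"x":-3,"y":0,"z":0,"ax":0,"ay":0,"az":0},{"jaw":30,"x":-3,"y":0,"z":0,"ax":0,"ay":0,"az":0},{"jaw":30,"x":-3,"y":0,"z":0,"ax":0,"ay":0,"az":0}]'
cat >> h.py <<'E'
def striker():
    p,d=snap('top'); W=world('top',d); Z=W[...,2]
    roi=np.zeros((480,640),bool); roi[190:285,290:420]=1
    R=W[roi&(p[...,0]>90)&(p[...,1]<40)&(Z>.05)]*1000
    l=np.c_[(R[:,:2]-C0)@CX,(R[:,:2]-C0)@CY,R[:,2]]
    for s in(l[:,1]>20,l[:,1]<=20):
        q=l[s]
        if len(q): print('red',len(q),'mean',q.mean(0).round(1),'y ext',q[:,1].min().round(1),q[:,1].max().round(1),'z90',np.percentile(q[:,2],90).round(1))
    # cradle: base rectangle
    hsv=cv2.cvtColor(p,cv2.COLOR_RGB2HSV)
    mm=roi&(Z>.067)&(Z<.076)&(p[...,0]>120)&(p[...,1]>60); q=W[mm]*1000
    l=np.c_[(q[:,:2]-C0)@CX,(q[:,:2]-C0)@CY]; l=l[l[:,0]>45]
    if len(l): print('back horns x',l[:,0].mean().round(1),'y',l[:,1].min().round(1),l[:,1].max().round(1),len(l))
    return p
E
python3 -c "
from h import *
rows((-40,10),60)
striker()"
```

```text
t: 4.58
eef_pos: [0.4635, -0.1013, 0.0632]
tool_rot: [-0.0, -0.102, 0.995, 0.0]
contact_force: [-1.1, -1.0, 0.1]
gripper_width: 0.3
local now [-36.5  10.1  63.2] shift [ 3.5 -0.1  3.2] az -0.22 tilt [-0.  0. -1.] F cradle axes [-1.32 -0.77  0.13] t 4.575 w 0.2997061267435267
red 87 mean [-16.2 106.4  88.2] y ext 88.5 123.8 z90 91.9
back horns x 51.6 y 46.3 57.9 32
```

```bash
python3 -m crank '[{"jaw":30,"x":-3,"y":0,"z":0,"ax":0,"ay":0,"az":0},{"jaw":30,"x":-3,"y":0,"z":0,"ax":0,"ay":0,"az":0},{"jaw":30,"x":-2,"y":0,"z":0,"ax":0,"ay":0,"az":0},{"jaw":30,"x":-2,"y":0,"z":0,"ax":0,"ay":0,"az":0},{"jaw":30,"x":-2,"y":0,"z":0,"ax":0,"ay":0,"az":0},{"jaw":30,"x":-2,"y":0,"z":0,"ax":0,"ay":0,"az":0}]'
python3 -c "
from h import *
rows((-40,10),60)
striker()"
```

```text
t: 5.38
eef_pos: [0.4773, -0.0984, 0.0633]
tool_rot: [-0.0, -0.102, 0.995, 0.0]
contact_force: [-0.4, -0.3, 0.1]
gripper_width: 0.303
local now [-22.5  10.   63.3] shift [17.5 -0.1  3.3] az -0.22 tilt [-0.  0. -1.] F cradle axes [-0.48 -0.19  0.15] t 5.375 w 0.3027376039386973
red 73 mean [  9.  105.2  87.1] y ext 86.8 125.9 z90 77.6
back horns x 51.4 y 46.5 58.0 30
```

```bash
python3 -m crank '[{"jaw":30,"x":0,"y":0,"z":0,"ax":0,"ay":0,"az":0},{"jaw":30,"x":0,"y":0,"z":0,"ax":0,"ay":0,"az":0},{"jaw":30,"x":6,"y":0,"z":0,"ax":0,"ay":0,"az":0},{"jaw":30,"x":0,"y":0,"z":-30,"ax":0,"ay":0,"az":0},{"jaw":30,"x":0,"y":0,"z":-30,"ax":0,"ay":0,"az":0},{"jaw":0,"x":20,"y":20,"z":-30,"ax":0,"ay":0,"az":0}]'
python3 -c "
from h import *
rows((20,160),140)
p=striker(); cv2.imwrite('pics/t3.png',cv2.resize(p[170:300,270:440],None,fx=4,fy=4)[:,:,::-1])"
```

```text
t: 6.18
eef_pos: [0.4483, -0.0849, 0.1544]
tool_rot: [0.001, -0.101, 0.995, -0.001]
contact_force: [-0.7, 1.0, 0.6]
gripper_width: 0.101
local now [-48.   29.2 154.4] shift [-67.3 131.2  14.3] az -0.32 tilt [ 0.001 -0.001 -1.   ] F cradle axes [-0.52  1.13  0.58] t 6.175 w 0.10052376585826679
red 98 mean [ 12.4 105.3  85.5] y ext 85.1 125.9 z90 79.4
back horns x 50.8 y 46.5 57.9 29
```

View pics/t3.png

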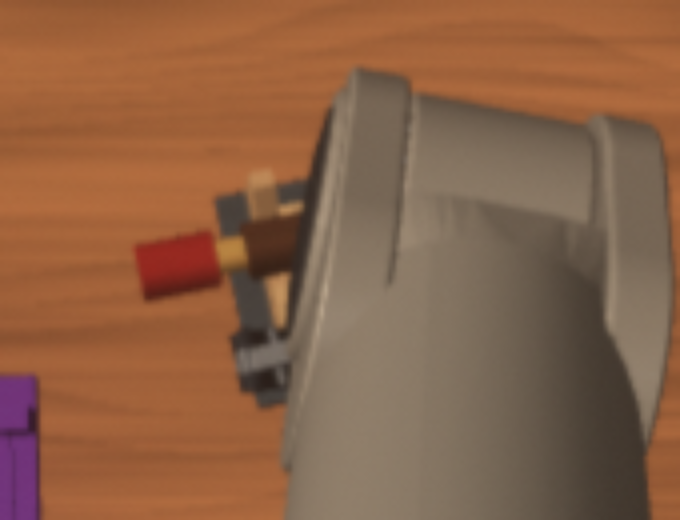

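The visible end shows the striker lying in the V, parallel to the cradle. I move out beyond the overhanging end.

```bash
python3 -m crank '[{"jaw":0,"x":-10,"y":33,"z":0,"ax":0,"ay":0,"az":0},{"jaw":0,"x":-20,"y":33,"z":0,"ax":0,"ay":0,"az":0},{"jaw":0,"x":-20,"y":33,"z":0,"ax":0,"ay":0,"az":0},{"jaw":0,"x":-17.5,"y":32,"z":0,"ax":0,"ay":0,"az":0},{"jaw":0,"x":0,"y":0,"z":0,"ax":0,"ay":0,"az":0}]'
sed -i "s/'mean',q.mean(0)/'med',np.median(q,0)/" h.py
python3 -c "
from h import *
rows((20,160),48)
p=striker(); cv2.imwrite('pics/t4.png',cv2.resize(p[170:300,270:440],None,fx=4,fy=4)[:,:,::-1])
p,d=snap('side'); cv2.imwrite('pics/s4.png',cv2.resize(p[180:320,240:440],None,fx=4,fy=4)[:,:,::-1])"
```

```text
t: 6.85
eef_pos: [0.4875, 0.0607, 0.153]
tool_rot: [0.0, -0.104, 0.995, 0.0]
contact_force: [-0.2, -0.2, -0.5]
gripper_width: -0.003
local now [ 20.3 163.6 153. ] shift [  0.4  -3.7 105. ] az 0.06 tilt [ 0.     0.001 -1.   ] F cradle axes [-0.22 -0.2  -0.47] t 6.85 w -0.003450257061467127
red 148 med [ 15.3 104.1  77. ] y ext 84.9 125.9 z90 79.6
red 87 med [ 12.1 -55.3  75.4] y ext -73.5 -36.1 z90 78.6
back horns x 50.8 y -57.4 57.7 55
```

View pics/s4.png

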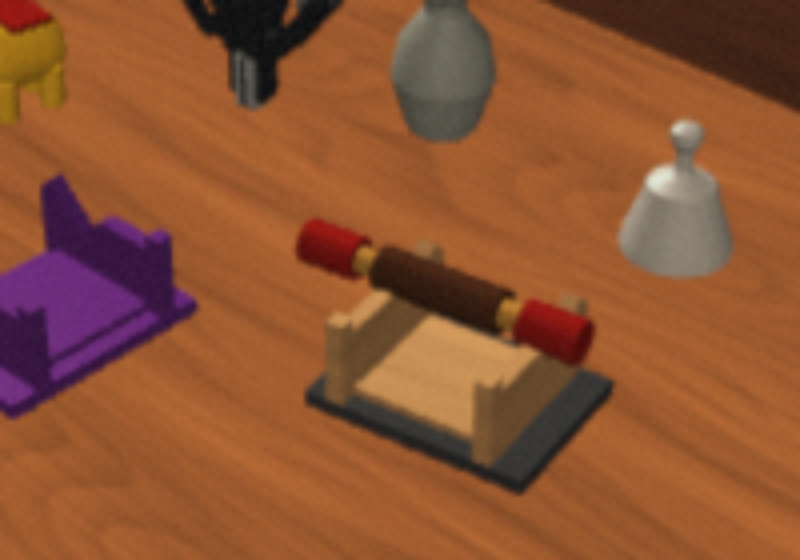

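View pics/t4.png

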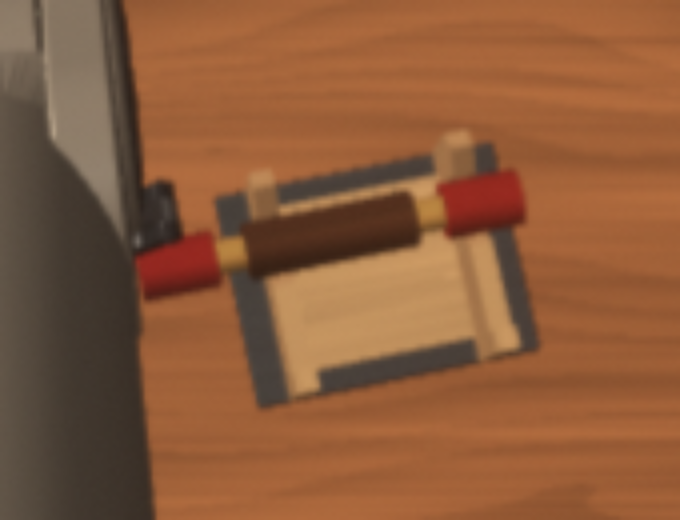

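Side crop: the striker lies in both saddles, with its red ends still high and necks offset at (365,262) and (508,315). Its top is at about 78–79 mm, which matches the 63.2 mm axis height. The middle is at +26 mm, so the push is about 26 mm. I descend and approach.

```bash
python3 -m crank '[{"jaw":0,"x":2,"y":0,"z":40,"ax":0,"ay":0,"az":0},{"jaw":0,"x":0,"y":0,"z":40,"ax":0,"ay":0,"az":0},{"jaw":0,"x":0,"y":0,"z":23,"ax":0,"ay":0,"az":0},{"jaw":0,"x":0,"y":-8,"z":0,"ax":0,"ay":0,"az":0},{"jaw":0,"x":0,"y":-6,"z":0,"ax":0,"ay":0,"az":0},{"jaw":0,"x":0,"y":-3,"z":0,"ax":0,"ay":0,"az":0},{"jaw":0,"x":0,"y":-3,"z":0,"ax":0,"ay":0,"az":0},{"jaw":0,"x":0,"y":-2,"z":0,"ax":0,"ay":0,"az":0},{"jaw":0,"x":0,"y":-2,"z":0,"ax":0,"ay":0,"az":0},{"jaw":0,"x":0,"y":-2,"z":0,"ax":0,"ay":0,"az":0}]'
python3 -c "
from h import *
rows((20,115),50)
striker()"
```

```text
t: 8.2
eef_pos: [0.4906, 0.0325, 0.0504]
tool_rot: [0.0, -0.102, 0.995, 0.0]
contact_force: [0.2, 1.6, 1.2]
gripper_width: 0.001
local now [ 17.5 135.4  50.4] shift [ -2.5 -20.4   0.4] az -0.19 tilt [-0.     0.001 -1.   ] F cradle axes [0.57 1.53 1.17] t 8.2 w 0.0007845595869588601
red 66 med [ 10.3 -55.9  73.5] y ext -73.9 -38.0 z90 78.5
back horns x 50.5 y -58.0 57.9 56
```

```bash
python3 -m crank '[{"jaw":0,"x":0,"y":-2,"z":0,"ax":0,"ay":0,"az":0},{"jaw":0,"x":0,"y":-2,"z":0,"ax":0,"ay":0,"az":0},{"jaw":0,"x":0,"y":-2,"z":0,"ax":0,"ay":0,"az":0},{"jaw":0,"x":0,"y":-2,"z":0,"ax":0,"ay":0,"az":0},{"jaw":0,"x":0,"y":-2,"z":0,"ax":0,"ay":0,"az":0},{"jaw":0,"x":0,"y":-2,"z":0,"ax":0,"ay":0,"az":0}]'
python3 -c "
from h import *
rows((20,115),50)
striker()"
```

```text
t: 9.0
eef_pos: [0.4931, 0.02, 0.0503]
tool_rot: [0.0, -0.102, 0.995, 0.0]
contact_force: [0.2, 2.8, 1.5]
gripper_width: 0.003
local now [ 17.4 122.7  50.3] shift [-2.6 -7.7  0.3] az -0.23 tilt [ 0.  0. -1.] F cradle axes [0.81 2.72 1.48] t 9.0 w 0.003168445671397813
red 68 med [ 10.6 -68.8  75.1] y ext -86.8 -50.3 z90 78.8
back horns x 49.9 y -57.7 52.0 41
```

```bash
python3 -m crank '[{"jaw":0,"x":0,"y":-2,"z":0,"ax":0,"ay":0,"az":0},{"jaw":0,"x":0,"y":-2,"z":0,"ax":0,"ay":0,"az":0},{"jaw":0,"x":0,"y":-2,"z":0,"ax":0,"ay":0,"az":0},{"jaw":0,"x":0,"y":-1,"z":0,"ax":0,"ay":0,"az":0},{"jaw":0,"x":0,"y":-1,"z":0,"ax":0,"ay":0,"az":0}]'
python3 -c "
from h import *
rows((20,115),50)
striker()"
```

```text
t: 9.68
eef_pos: [0.4945, 0.0118, 0.0502]
tool_rot: [-0.0, -0.102, 0.995, -0.0]
contact_force: [0.3, 0.1, 0.2]
gripper_width: -0.003
local now [ 17.1 114.4  50.2] shift [-2.9  0.7  0.2] az -0.25 tilt [-0. -0. -1.] F cradle axes [0.3  0.08 0.23] t 9.675 w -0.0033118462828067505
red 1 med [-105.8  125.9 1006.1] y ext 125.9 125.9 z90 1006.1
red 70 med [ 10.6 -77.4  67.1] y ext -94.1 -58.7 z90 69.6
back horns x 50.2 y -57.6 -45.4 27
```

It dropped: the top went from 78.8 to 69.6 mm and the push force vanished. I stop pushing, back off and check.

```bash
python3 -m crank '[{"jaw":0,"x":0,"y":6,"z":0,"ax":0,"ay":0,"az":0},{"jaw":0,"x":0,"y":20,"z":0,"ax":0,"ay":0,"az":0},{"jaw":0,"x":0,"y":20,"z":-10,"ax":0,"ay":0,"az":0},{"jaw":0,"x":0,"y":0,"z":-40,"ax":0,"ay":0,"az":0},{"jaw":0,"x":0,"y":10,"z":-50,"ax":0,"ay":0,"az":0},{"jaw":0,"x":0,"y":50,"z":-30,"ax":0,"ay":0,"az":0},{"jaw":0,"x":0,"y":50,"z":0,"ax":0,"ay":0,"az":0},{"jaw":0,"x":0,"y":0,"z":0,"ax":0,"ay":0,"az":0}]'
python3 -c "
from h import *
rows((20,115),50)
p=striker(); a=cv2.resize(p[185:285,290:420],None,fx=4,fy=4)
p,d=snap('side'); b=cv2.resize(p[215:305,290:420],None,fx=4,fy=4)
cv2.imwrite('pics/f.png',np.vstack([a,b])[:,:,::-1][:,:]) if False else cv2.imwrite('pics/f.png',cv2.resize(np.vstack([a,b]),None,fx=.78,fy=.78)[:,:,::-1])
o=np.load('/tmp/side.npz')['p'].astype(int); m=(abs(p.astype(int)-o).max(2)>40)
for n,(u,v) in dict(eleph=(238,195),cup=(468,320),bell=(410,232),vase=(350,195)).items(): print(n,m[v-28:v+28,u-22:u+22].sum())"
```

```text
t: 10.72
eef_pos: [0.4619, 0.1698, 0.1807]
tool_rot: [0.0, -0.106, 0.994, 0.001]
contact_force: [-0.3, -0.2, -0.0]
gripper_width: -0.003
local now [ 17.8 275.7 180.7] shift [  -1.4 -160.9  130.4] az 0.22 tilt [ 0.     0.002 -1.   ] F cradle axes [-0.35 -0.18 -0.04] t 10.725 w -0.0027900308519540284
red 72 med [10.7 82.6 66.4] y ext 63.5 99.6 z90 68.8
red 75 med [ 10.6 -77.6  67.7] y ext -94.4 -58.6 z90 70.4
back horns x 50.9 y -57.4 57.8 59
eleph 8
cup 0
bell 0
vase 0
```

View pics/f.png

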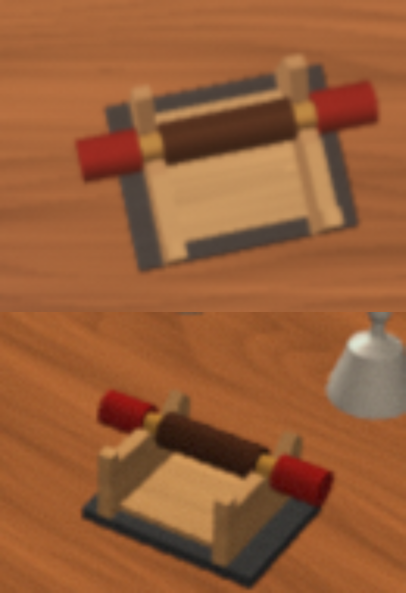

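Both necks are in the Vs at (152,145) and (303,112), and the cradle is unmoved. I make one level check along the striker against the first picture, since the end heights differ by 1.6 mm.

Run:
```python
from h import *
def ridge(n,p,d):
    W=world(n,d)*1000; l=np.dstack([(W[...,:2]-C0)@CX,(W[...,:2]-C0)@CY,W[...,2:]]) 
    pi=p.astype(int); red=(pi[...,0]>90)&(pi[...,1]<45); dark=(pi[...,0]<110)&(pi[...,0]-pi[...,2]>20)
    m=(red|dark)&(abs(l[...,0]-0)<45)&(l[...,2]>50)&(l[...,2]<105)&(abs(l[...,1])<140)
    q=l[m]; out=[]
    for a in range(-100,130,20):
        s=q[(q[:,1]>=a)&(q[:,1]<a+20)]
        out.append((a+10,round(float(np.percentile(s[:,2],88)),1)) if len(s)>8 else (a+10,None))
    print(n,out)
for n in('top','side'):
    T=np.load(f'/tmp/{n}.npz'); ridge(n,T['p'],T['d']); 
    p,d=snap(n); ridge(n,p,d); p,d=snap(n); ridge(n,p,d)
striker()
```

```text
top [(-90, None), (-70, 93.3), (-50, 93.5), (-30, 92.9), (-10, 93.3), (10, 93.5), (30, 93.3), (50, 93.5), (70, 93.5), (90, 93.1), (110, 93.5), (130, 93.4)]
top [(-90, 70.7), (-70, 71.1), (-50, 69.5), (-30, 71.4), (-10, 71.2), (10, 71.7), (30, 71.4), (50, 70.7), (70, 70.8), (90, 71.0), (110, None), (130, None)]
top [(-90, 71.1), (-70, 70.6), (-50, 70.2), (-30, 71.1), (-10, 71.2), (10, 71.2), (30, 71.2), (50, 71.7), (70, 71.0), (90, 71.7), (110, None), (130, None)]
side [(-90, None), (-70, 91.0), (-50, 91.3), (-30, 90.5), (-10, 91.7), (10, 91.6), (30, 91.7), (50, 90.8), (70, 91.6), (90, 92.0), (110, 91.8), (130, 89.9)]
side [(-90, 69.3), (-70, 69.2), (-50, 68.0), (-30, 69.3), (-10, 69.0), (10, 68.7), (30, 69.5), (50, 67.3), (70, 69.9), (90, 69.5), (110, None), (130, None)]
side [(-90, 69.2), (-70, 69.9), (-50, 68.6), (-30, 69.2), (-10, 69.2), (10, 69.9), (30, 69.5), (50, 67.1), (70, 69.8), (90, 69.6), (110, None), (130, None)]
red 75 med [10.9 83.1 66.3] y ext 63.8 125.9 z90 69.1
red 76 med [ 10.8 -77.3  67.3] y ext -95.0 -58.8 z90 70.2
back horns x 50.1 y -58.1 57.8 52
```

Both cameras show a level ridge that dropped 22.3 mm from the rest; 22.3 mm is expected. It is fully seated, so I hand in.

```bash
python3 -c "
from station import ticket
print(ticket.hand_in())"
```

```text
the job is handed in; nothing more can be done
None
```

The striker is seated in its cradle, and I handed the job in with the robot clear, at about 11 s on the robot's clock. I rolled it over the rest edge into the V saddles with the part-open fingers. I then nudged the overhanging end about 22 mm lengthwise with the shut fingers, and stopped as soon as both necks dropped and the push force vanished.

**Last checks:**
- **Seating:** both cameras show the striker level along its length and about 22 mm lower than at the start, matching the expected 22.3 mm. Both necks are in the Vs in the last picture.
- **Cradle:** the tops of its back horns are where they were, within about 1 mm. The force at the tool, read at each stop, stayed at about 3 N, below the 7–10 N that would slide the cradle.
- **Bystanders:** the cup, bell and vase show no change in the side picture. The elephant's patch differs by 8 pixels, which I put down to arm shadow but did not check further.

One check disagreed: the rough height readings of the two red ends differed by 1.6 mm. The closer check along the whole striker did not confirm a tilt.

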